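Close and check a ring-tray corner with a square

ROBOT

A 7-joint arm with a two-finger parallel gripper is mounted at the origin on the work surface. World frame = base frame: x ahead of the robot, y to its left, z up, the work surface at z = 0. Lengths are in m, angles in rad, forces in N, time in s.
With the tool pointing down it reaches from about 0.425 to 0.95 m from the base axis. Payload 4.7 kg.
Tool frame: the origin (TCP) lies at the very end of the fingers, on their centre line; the grasp point (between the pads) lies 19 mm behind it; z points along the fingers, y is the direction in which the jaws open and shut (so a half turn about z gives the same grasp; the last joint's range is limited). The gripper opens to 85 mm and grips with 20 to 120 N. Pads are 22 mm wide; open, the fingers measure 114 mm over their backs; the gripper's body (76 mm by 85 mm) begins 54 mm behind the grasp point. The pads swing forward as they close: fully open they stand 13 mm farther back than shut.
Start: joints at [1.095, 0.469, -0.049, 1.532, 0.024, 1.141, -0.082], TCP at [0.292, -0.609, 0.231] pointing down, gripper open.
Joint ranges: [-2.59, 2.59], [-0.33, 1.99], [-1.39, 1.29], [0.1, 2.45], [-1.04, 4.18], [0.21, 1.99], [-2.66, 2.66]. Speed limits (rad/s): [2.57, 2.57, 3.14, 3.14, 3.14, 3.14, 3.14].

INTERFACE

Orientations are given as a unit quaternion [x, y, z, w].
In Python, from station import bot gives the robot as it stands.
- The arm moves only by the tool send_rows, never from a script. Its argument "moves" is text: rows parted by semicolons, each of 7 numbers parted by spaces: the shift along the tool's x, y, z in cm, then the turn, a rotation vector about the tool's x, y, z in degrees, then the closure, from -1 (fully open) to 1 (shut). A call has exactly 10 rows; each row shifts and turns the commanded pose from where the row before left it, along the tool's axes as they then stand; what a row does not reach is not made up. A row lasts 1/10 s, in which the tool goes at most 50 mm and 8.59 degrees, less where a joint would pass 70% of its speed; a pose out of reach is approached as far as the arm can. A call is refused whole if a number of a shift passes 5 or a number of a turn 8.59, either way. A call with a gripper value outside its range is refused whole. The fingers move at their own pace and stop on an object; "newtons" is the grip in N (left out, the last holds). Time passes only in rows, so rows that do not move let the fingers close, or fill a call up. It gives the time, the measured TCP pose, the force and the opening at its end, in the units of the state.
- bot.get_obs(): the state, without advancing time (a new reading comes with each control period).
- bot.camera(name): name is "side" or "top"; returns the picture (480x640x3 uint8, red, green, blue); there is no depth.
- bot.camera_model(name): a dict with "mtx" (3x3 intrinsics, pixels), "extrinsics" (4x4, takes a point from camera to world coordinates). Camera axes: x right, y down, z forward; pixel columns grow to the right and rows downward; lengths in m; the calibration is good to about 2 mm. A picture is of the moment at which its call begins. camera_model takes no time and is no camera call.
- bot.hand_in(): hands the job in, once; it reports no verdict.
The state is a dict: "time": time; "q": joint angles; "qd": joint speeds; "tau": joint torques, N m; "position": TCP position; "tool_rot": TCP orientation; "wrist_force": force on the tool from outside, world axes, zero at the start; "torque": the same for the moment, N m; "opening": finger opening in m.
Only numpy, scipy, OpenCV 4.12 (cv2) and the standard library are available. Lean on these libraries where they do the work, as an engineer would, in place of code of your own. Each camera call takes 0.05 s, during which the arm holds its last target. There are 200 camera calls.

TASK

One end panel of the dry-fitted wooden ring tray stands a little open at the corner. Pick up the square by its upright grip, lay it around the outside of that corner and gently press its stock against the tray's long front side and its blade against the end panel, so that the panel slides fully home and both legs sit flush at once; hold it pressed there steadily for about two seconds. Then lay the square flat back in the middle of the cork pad with the corner still closed, let go, and leave the other things on the bench alone.

Things in the scene. Friction and masses are not known exactly. Their poses are not given: they have to be found in the camera images.
- square_grip (a point): Centre of the dark wooden grip standing on the elbow of the square, an L lying flat (about 0.3 kg). Square's axes: x along the thick brass stock away from the elbow, y along the thin steel blade, z up. Grip 60 (x) x 18 (y) x 44 mm high, 20 to 64 mm above the underside; this point is 44 mm above it. Grasp across y, fingertips at least 22 mm above the underside to pass over the tray side.
- square_knee (a point): Inner knee of the square, where the inner edges of stock and blade meet, at the level of the underside; square's axes. The grip centre lies at (+15, -9, +44) mm from it. In use the stock's inner face (y = 0) bears on the tray's front side and the blade's inner edge (x = 0) on the end panel.
- stock_end (a point): End of the stock's inner face, (80, 0, 10) mm from the knee; square's axes. The stock reaches from x = -22 to +80, y = -18 to 0 mm from the knee and is 20 mm high.
- blade_tip (a point): Tip of the blade's inner edge, (0, 100, 3) mm from the knee; square's axes. The blade reaches from x = -22 to 0, y = 0 to +100 mm from the knee and is 6 mm high, flush with the underside.
- square_mid (a point): Point between the legs of the square, (25, 35, 0) mm from the knee, at the level of the underside; square's axes. It is to be over the middle of the pad at the end.
- board_mid (a point): Middle of the top of the plywood bench board (250 x 200 x 12 mm, fixed, top 12 mm above the bench) that carries the tray; axes as corner_mark. Low cleats stand behind the tray on the +x and +y edges.
- corner_mark (a point): Nominal outer corner of the ring tray on the board's top, (-70, -50) mm from board_mid. The fixed tray (160 x 120 mm, sides 18 mm high, 10 mm thick) reaches to +x, +y of here. Front side: face y = 0, looking to -y, x = 10 to 160. End panel: face x = 0 when closed, looking to -x, y = 2 to 118. The true corner is up to 6 mm off in x and y (yaw is true): feel for the faces. Over 30 N marks the wood.
- end_panel (a joint): How far the end panel stands out to -x of corner_mark's axes from its closed place, in m (0 = home on its stop, at most 0.02). It slides along x only, with about 6 N of friction, and stays where it is left.
- pad_top (a point): Middle of the top of the cork pad (190 x 190 x 4 mm, fixed to the bench, top 4 mm above it) on which the square lies at the start; nothing else is on it.
Mind the look-alikes: they are no part of the job. What is meant by the part that bears square_grip is not pink or red, and is the smaller of those in its own colour.

How it is judged:
On the way:
1. the square sits flush round the tray's corner: stock pressed on the front side and blade on the end panel at once (each 1.5 to 25 N), panel home, held for 1 s (contact force between square and front_side between 1.5 and 25 N and contact force between square and end_panel between 1.5 and 25 N and value of joint end_panel below 0.0015 m and angle between the x axis of square_knee and the x axis of corner_mark, either way round below 0.04 rad and angle between square_knee's own z axis and vertical below 0.08 rad and horizontal distance between square_knee and corner_mark below 0.012 m), for 1 s.
At the end, for the whole second after the job is handed in: The end panel is home (open less than 2 mm); the square lies flat (within 0.05 rad) and at rest on the cork pad, its mid point within 45 mm of the pad's middle; the robot has let go (value of joint end_panel below 0.002 m and horizontal distance between square_mid and pad_top below 0.045 m and height (world z) of square_knee below 0.0075 m and angle between square_knee's own z axis and vertical below 0.05 rad and linear speed of square below 0.01 m/s); the robot touches nothing.
It fails at once if the tray is pressed with more than 30 N (contact force between anything else and front_side above 30 N or contact force between anything else and end_panel above 30 N).
It fails at once if the panel is pushed by the robot itself and not by the square (contact force between any of the arm, the fingers and end_panel above 1 N).
It fails at once if another thing on the bench is moved (distance of any of jar, hammer, bench_block, wax_tin from where it was at the start of the episode above 0.03 m).
It also fails if it takes over 61 s, if anything falls off the work surface, if the arm or the gripper's body presses on something with over 40 N, if the wrist force passes 120 N, or if a joint passes its speed limit or range.

## Working session

There is one attempt and no reset: what is moved stays moved. The work goes in short steps, Python scripts to look and compute and a tool call to move; the robot and the scene stay as the last step left them, time stands still between calls to the robot, and variables do not carry over. Pictures are saved under pics/ and viewed, about 8 in all and at most 12, crops included, and the job is handed in when it is done.

Besides the shell and the picture viewer there is one more tool, called after "Emit:" as name(argument=value, ...), one argument or row to a line, values as JSON. send_rows: Moves the arm, as the interface text tells. Its arguments: {"type":"object","properties":{"moves":{"type":"string"},"newtons":{"type":"number"}},"required":["moves"]}

```bash
ls; mkdir -p pics; python3 - <<'E'
from station import bot
import cv2,numpy as np
o=bot.get_obs();print({k:np.round(v,3) for k,v in o.items()})
for n in("top","side"):
    cv2.imwrite(f"pics/{n}0.png",bot.camera(n)[:,:,::-1]);m=bot.camera_model(n);print(n,np.round(m["mtx"],1),np.round(m["extrinsics"],4))
E
```

```text
pics
{'time': np.float64(0.0), 'q': array([ 1.095,  0.469, -0.049,  1.534,  0.024,  1.141, -0.082]), 'qd': array([ 0.002,  0.001, -0.001, -0.001, -0.001,  0.   ,  0.   ]), 'tau': array([ 0.0000e+00, -5.1030e+01, -4.7000e-02, -2.3771e+01,  1.1000e-02,
        8.0000e-03,  0.0000e+00]), 'position': array([ 0.291, -0.608,  0.23 ]), 'tool_rot': array([ 0.975,  0.222, -0.   , -0.001]), 'wrist_force': array([-1.105,  0.194, -0.048]), 'torque': array([-0.002, -0.003, -0.   ]), 'opening': np.float64(0.085)}
top [[448.2   0.  316.1]
 [  0.  448.2 241.9]
 [  0.    0.    1. ]] [[ 0.0272 -0.9862  0.1634  0.2773]
 [-0.9994 -0.0304 -0.0172 -0.0526]
 [ 0.0219 -0.1628 -0.9864  1.0381]
 [ 0.      0.      0.      1.    ]]
side [[571.8   0.  314.5]
 [  0.  571.8 242.7]
 [  0.    0.    1. ]] [[-0.9634 -0.1817  0.197   0.1647]
 [-0.2678  0.6275 -0.7311  0.9657]
 [ 0.0092 -0.7571 -0.6532  0.9784]
 [ 0.      0.      0.      1.    ]]
```

View pics/top0.png

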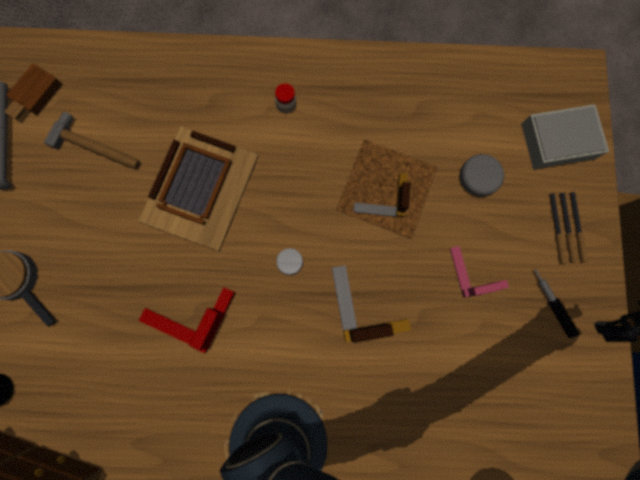

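View pics/side0.png

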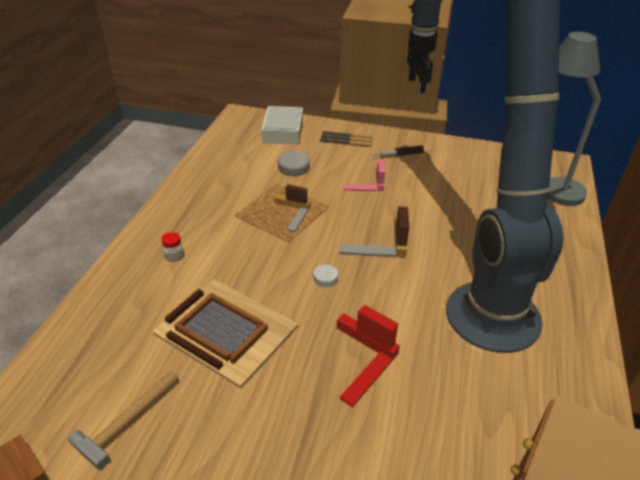

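The top view shows the small square on the pad, with its elbow near (405,210), stock pointing up and blade pointing left. The board is centred near (199,188), with cleats on its upper and left edges, so the working corner is the lower right of the tray, near (205,222). Next I'll zoom in to measure.

```bash
python3 - <<'E'
import cv2,numpy as np
t=cv2.imread("pics/top0.png");s=cv2.imread("pics/side0.png")
z=lambda im,x,y,w,h,k:cv2.convertScaleAbs(cv2.resize(im[y:y+h,x:x+w],None,fx=k,fy=k,interpolation=cv2.INTER_CUBIC),alpha=1.5)
a=z(t,130,120,133,133,3);b=z(t,320,130,133,133,3)  # 399 each, 
a2=z(s,150,275,150,110,2.66);b2=z(s,225,170,110,75,2.66)
C=np.zeros((600,800,3),np.uint8)
C[:300,:0]=0
C=np.zeros((600,798,3),np.uint8);C[:399,:399]=a;C[:399,399:]=b
h=min(201,b2.shape[0]);C[399:399+h,399:399+b2.shape[1]]=b2[:h]
C[399:600,:399]=cv2.resize(z(s,150,275,150,110,1),(274,201)) if 0 else cv2.copyMakeBorder(cv2.resize(z(s,150,275,150,110,1),(274,201),interpolation=cv2.INTER_CUBIC),0,0,0,125,cv2.BORDER_CONSTANT)
cv2.imwrite("pics/c1.png",C)
E
```

```text
(no output)
```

View pics/c1.png

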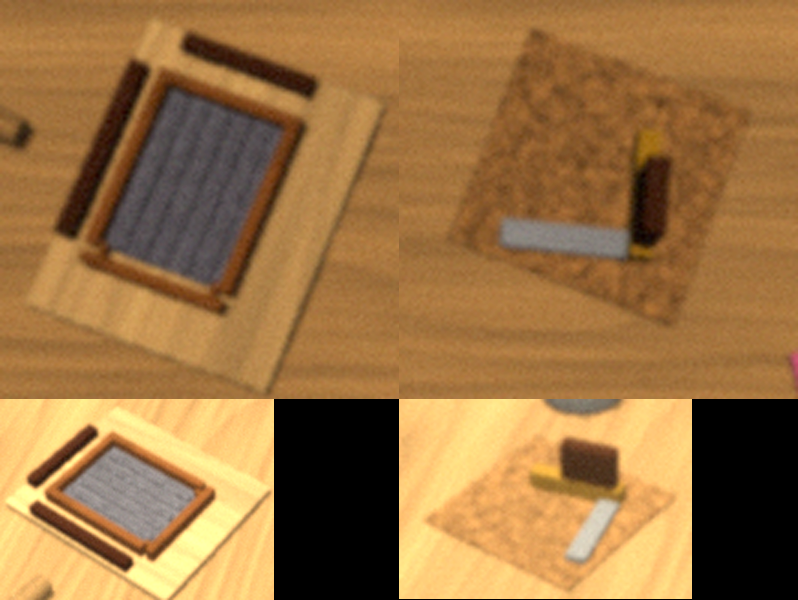

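```bash
cat > h.py <<'E'
from station import bot
import numpy as np
from scipy.optimize import least_squares
M={n:bot.camera_model(n) for n in("top","side")}
def proj(n,P):
    E=np.linalg.inv(M[n]["extrinsics"]);p=np.atleast_2d(P)@E[:3,:3].T+E[:3,3];p=p@M[n]["mtx"].T
    return p[:,:2]/p[:,2:]
def place(p,L,z):
    c,s=np.cos(p[2]),np.sin(p[2]);L=np.atleast_2d(L).astype(float)
    return np.c_[p[0]+c*L[:,0]-s*L[:,1],p[1]+s*L[:,0]+c*L[:,1],z+L[:,2]]
def fit(obs,z,p0):
    # obs: (cam,local xyz m,pixel)
    f=lambda p:np.concatenate([(proj(n,place(p,l,z))[0]-u) for n,l,u in obs])
    r=least_squares(f,p0,loss="soft_l1");return r.x,r.fun.reshape(-1,2) if 0 else f(r.x).reshape(-1,2)
E
cat > m.py <<'E'
from h import *
T=lambda X,Y:np.array([130+(X+.5)/3-.5,120+(Y+.5)/3-.5])
B=lambda X,Y:np.array([320+(X-399+.5)/3-.5,130+(Y+.5)/3-.5])
S=lambda X,Y:np.array([150+(X+.5)*150/274-.5,275+(Y-399+.5)*110/201-.5])
S2=lambda X,Y:np.array([225+(X-399+.5)/2.66-.5,170+(Y-399+.5)/2.66-.5])
def show(n,r):print(n,np.round(r[0],4),"yaw deg",np.round(np.degrees(r[0][2]),2),"\n",np.round(r[1],1).tolist())
b=[(.125,.1,0),(.125,-.1,0),(-.125,-.1,0),(-.125,.1,0)]
show("board",fit([("top",l,T(*u)) for l,u in zip(b,[(152,20),(384,103),(268,392),(27,305)])]+[("side",l,S(*u)) for l,u in zip(b,[(8,503),(118,408),(270,492),(170,600)])],.012,[.5,.2,-.4]))
p=[(.095,.095,0),(.095,-.095,0),(-.095,-.095,0),(-.095,.095,0)]
show("pad",fit([("top",l,B(*u)) for l,u in zip(p,[(533,30),(750,115),(673,325),(450,243)])]+[("side",l,S2(*u)) for l,u in zip(p,[(426,520),(540,433),(675,497),(570,590)])],.004,[.5,-.2,-.4]))
q=[("top",(0,.1,.006),B(502,219)),("top",(-.022,.1,.006),B(500,246)),("top",(-.022,0,.006),B(630,259)),("top",(.08,0,.02),B(639,130)),("top",(.08,-.018,.02),B(664,131)),
("side",(0,.1,.006),S2(568,555)),("side",(-.022,.1,.006),S2(585,561)),("side",(.08,0,.02),S2(530,476)),
("side",(.045,-.018,.064),S2(565,437)),("side",(-.015,-.018,.064),S2(618,449)),("side",(-.015,0,.064),S2(617,461)),("side",(.045,0,.064),S2(562,449))]
show("sq",fit(q,.004,[.5,-.2,0]))
t=[("top",(.16,.12,.018),T(161,69)),("top",(.16,0,.018),T(304,121)),("top",(.01,0,.018),T(236,297)),("side",(.16,.12,.018),S(47,494)),("side",(.16,0,.018),S(111,434)),]
show("tray",fit(t,.012,[.4,.2,-.4]))
E
python3 m.py
```

```text
board [ 0.5679  0.2095 -0.3178] yaw deg -18.21 
 [[-0.7, 0.4], [-0.2, 0.2], [-0.5, 1.2], [-0.7, 1.0], [-1.4, -1.4], [-0.7, -2.2], [1.1, -4.0], [-1.3, -0.7]]
pad [ 0.5824 -0.2365 -0.3481] yaw deg -19.94 
 [[-0.7, 0.2], [0.4, -0.2], [-0.1, 1.7], [-1.0, -0.2], [-0.6, -1.0], [-0.8, -0.1], [1.3, -1.4], [-0.1, -1.0]]
sq [ 0.5361 -0.2567 -0.0734] yaw deg -4.2 
 [[-0.3, 0.4], [-0.4, 0.4], [-1.6, 0.4], [-0.3, 0.2], [-1.1, 0.7], [-1.1, -0.6], [0.2, -1.0], [-0.1, -2.1], [0.3, -1.3], [0.7, -1.4], [-1.2, -2.3], [-1.0, -2.3]]
tray [ 0.4808  0.1812 -0.2893] yaw deg -16.57 
 [[-1.1, 1.0], [-0.5, -0.7], [-0.2, 0.1], [-0.3, -2.2], [0.5, -2.7]]
```

```bash
cat >> h.py <<'E'
import cv2
from scipy.ndimage import map_coordinates
def edgefit(n,img,segs,z,p,w=4,it=6,free=None):
    g=cv2.GaussianBlur(img.astype(np.float32),(0,0),.7)
    for k in range(it):
        A=[];L=[]
        for a,b in segs:
            a,b=np.array(a,float),np.array(b,float)
            for t in np.linspace(.08,.92,25):
                l=a+t*(b-a);u=proj(n,place(p,l,z))[0]
                d=proj(n,place(p,a+(t+.02)*(b-a),z))[0]-u;nv=np.array([-d[1],d[0]])/np.hypot(*d)
                ww=w if k<3 else w/2
                s=np.arange(-ww,ww+.01,.25);q=u[:,None]+nv[:,None]*s
                pr=np.stack([map_coordinates(g[:,:,c],[q[1],q[0]],order=1) for c in range(3)])
                e=np.abs(np.gradient(pr,axis=1)).sum(0);i=e.argmax()
                m=slice(max(0,i-3),i+4);A.append((l,u+nv*(e[m]*s[m]).sum()/e[m].sum(),nv))
        f=lambda p:[(proj(n,place(p,l,z))[0]-u)@nv for l,u,nv in A]
        p=least_squares(f,p,loss="soft_l1",f_scale=.4).x
    return p,np.abs(f(p)).reshape(len(segs),-1)
def rect(x0,x1,y0,y1,z=0):
    c=[(x0,y0,z),(x1,y0,z),(x1,y1,z),(x0,y1,z)];return [(c[i],c[(i+1)%4]) for i in range(4)]
BOARD=rect(-.125,.125,-.1,.1)
TRAY=[((.015,0,.018),(.16,0,.018)),((.16,0,.018),(.16,.12,.018))]
TRAY2=TRAY+[((.16,.12,.018),(.01,.12,.018))]
SQ=[((0,.0,.006),(0,.1,.006)),((0,.1,.006),(-.022,.1,.006)),((-.022,.1,.006),(-.022,0,.006))]
SQT=SQ+[((.05,0,.02),(.08,0,.02)),((.08,0,.02),(.08,-.018,.02))]
PAD=rect(-.095,.095,-.095,.095)
def R(name,r):print(name,np.round(r[0][:2]*1000,1),"yaw",np.round(np.degrees(r[0][2]),2),"res",np.round(r[1].mean(1),2))
E
python3 - <<'E'
from h import *
for n in("top","side"):
    im=cv2.imread(f"pics/{n}0.png")
    R(n+" board",edgefit(n,im,BOARD,.012,[.568,.2095,-.33]))
    R(n+" tray",edgefit(n,im,TRAY if n=="top" else TRAY2,.012,[.481,.181,-.33],w=3))
    R(n+" pad",edgefit(n,im,PAD,.004,[.582,-.236,-.348]))
    R(n+" sq",edgefit(n,im,SQT if n=="top" else SQ,.004,[.536,-.2567,-.0734]))
E
```

```text
top board [571.4 210.8] yaw -18.7 res [0.2  0.55 0.63 0.37]
top tray [481.3 181.1] yaw -18.6 res [0.09 0.14]
top pad [ 584.1 -236.3] yaw -19.99 res [0.51 0.77 0.58 0.39]
top sq [ 538.9 -256.8] yaw -4.16 res [0.22 0.43 0.29 1.26 0.46]
side board [569.2 211.1] yaw -18.85 res [0.61 1.19 1.22 0.22]
side tray [491.9 193. ] yaw -19.47 res [1.13 0.14 0.88]
side pad [ 581.9 -229.3] yaw -20.18 res [1.09 0.75 0.4  0.33]
side sq [ 537.1 -255.3] yaw -4.24 res [0.16 0.13 0.15]
```

Emit:
send_rows(
  moves="0 0 0 0 0 7.45 -1; 0 0 0 0 0 7.45 -1; 0 0 0 0 0 7.45 -1; 0 0 0 0 0 7.45 -1; 2 -3 0 0 0 0 -1; 2 -3 0 0 0 0 -1; 2 -3 0 0 0 0 -1; 2 -3 0 0 0 0 -1; 2 -3 0 0 0 0 -1; 2 -3 0 0 0 0 -1",
  newtons=40,
)

```text
time: 1.1
position: [0.4251, -0.4365, 0.2309]
tool_rot: [0.999, -0.037, -0.0, -0.0]
wrist_force: [0.4, -0.2, 0.0]
opening: 0.0851
```

```bash
cat > go.py <<'E'
# usage: go.py x y z(mm) yaw(deg): tool-frame move needed from measured pose
import sys,numpy as np
from station import bot
from scipy.spatial.transform import Rotation as Ro
o=bot.get_obs();X=Ro.from_quat(o["tool_rot"]);m=X.as_matrix();p=o["position"]*1000
yaw=np.degrees(np.arctan2(m[1,0],m[0,0]))
print("t",round(float(o["time"]),2),"pos",np.round(p,1),"yaw",round(yaw,2),"tilt",np.round(m[:2,2],4),"F",np.round(o["wrist_force"],1),"M",np.round(o["torque"],2),"open",round(float(o["opening"])*1000,1),"q7",round(o["q"][6],2))
if len(sys.argv)>1:
    g=np.array(list(map(float,sys.argv[1:4])));y=float(sys.argv[4])
    print("shift cm now-axes",np.round(m.T@(g-p)/10,2))
    T=Ro.from_euler("z",y,degrees=True)*Ro.from_quat([1,0,0,0])
    print("shift cm target-axes",np.round(T.as_matrix().T@(g-p)/10,2),"rotvec",np.round((X.inv()*T).as_rotvec(degrees=True),2))
E
python3 go.py 552.3 -266.1 130 -4.2
```

```text
t 1.1 pos [ 425.1 -436.5  230.9] yaw -4.2 tilt [-0.0006  0.0005] F [ 0.4 -0.2  0. ] M [-0.03 -0.04  0.  ] open 85.1 q7 -0.92
shift cm now-axes [ 11.44 -17.93  10.09]
shift cm target-axes [ 11.44 -17.93  10.09] rotvec [-0.03  0.03 -0.  ]
```

Emit:
send_rows(
  moves="1.9 -3 0 0 0 0 -1; 1.9 -3 0 0 0 0 -1; 1.9 -3 0 0 0 0 -1; 1.9 -3 1 0 0 0 -1; 1.9 -3 2 0 0 0 -1; 1.94 -2.93 2 0 0 0 -1; 0 0 3 0 0 0 -1; 0 0 2 0 0 0 -1; 0 0 0 0 0 0 -1; 0 0 0 0 0 0 -1",
)

```text
time: 2.1
position: [0.5517, -0.2678, 0.1313]
tool_rot: [0.999, -0.037, -0.0, -0.0]
wrist_force: [-0.3, -1.2, 1.0]
opening: 0.0858
```

```bash
python3 - <<'E'
from h import *
r={}
for n in("top","side"):
    im=bot.camera(n)[:,:,::-1].copy();r[n]=im;cv2.imwrite(f"pics/{n}1.png",im)
R("sq side",edgefit("side",r["side"],SQ,.004,[.5375,-.256,-.073]))
a=r["top"][130:263,320:453];b=r["side"][110:260,210:360]
f=lambda i:cv2.convertScaleAbs(cv2.resize(i,(399,399),interpolation=cv2.INTER_CUBIC),alpha=1.5)
cv2.imwrite("pics/c2.png",np.hstack([f(a),f(b)]))
E
python3 go.py 552.3 -266.1 30 -4.2
```

```text
sq side [ 533.3 -255.3] yaw -7.05 res [0.78 0.19 0.36]
t 2.2 pos [ 552.5 -268.3  132.7] yaw -4.24 tilt [ 0.0023 -0.0011] F [ 0.9 -0.2  0.1] M [0.01 0.02 0.01] open 85.2 q7 -1.3
shift cm now-axes [-0.06 -0.23 10.27]
shift cm target-axes [-0.04 -0.22 10.27] rotvec [ 0.05 -0.14 -0.04]
```

View pics/c2.png

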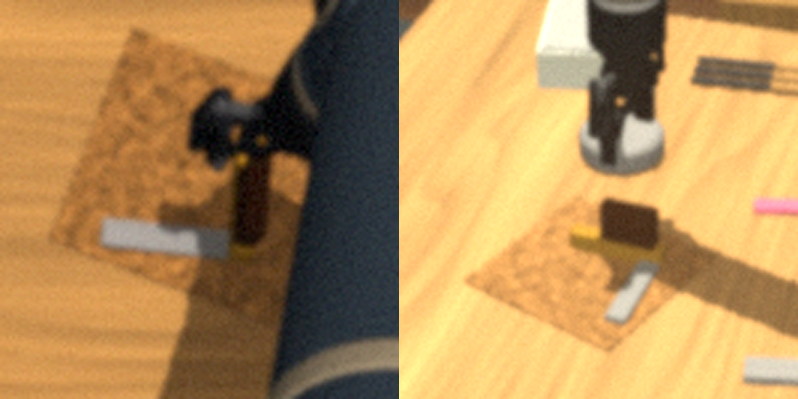

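The side view shows the gripper hanging straight above the dark grip, with the square unmoved. I'll go down and close.

Emit:
send_rows(
  moves="0 -0.15 2 0 0 0 -1; 0 0 2 0 0 0 -1; 0 0 2 0 0 0 -1; 0 0 2 0 0 0 -1; 0 0 1.2 0 0 0 -1; 0 0 0.5 0 0 0 -1; 0 0 0.4 0 0 0 -1; 0 0 0 0 0 0 -1; 0 0 0 0 0 0 -1; 0 0 0 0 0 0 -1",
)

```text
time: 3.2
position: [0.5524, -0.2663, 0.0311]
tool_rot: [0.999, -0.037, 0.001, 0.0]
wrist_force: [-0.9, -0.4, 0.2]
opening: 0.0856
```

```bash
python3 go.py 552.3 -266.1 30 -4.2
```

```text
t 3.2 pos [ 552.4 -266.3   31.1] yaw -4.2 tilt [ 0.0013 -0.0006] F [-0.9 -0.4  0.2] M [-0.   -0.01  0.05] open 85.6 q7 -1.32
shift cm now-axes [-0.01 -0.02  0.11]
shift cm target-axes [-0.01 -0.02  0.11] rotvec [ 0.03 -0.08 -0.  ]
```

Emit:
send_rows(
  moves="0 0 0 0 0 0 1; 0 0 0 0 0 0 1; 0 0 0 0 0 0 1; 0 0 0 0 0 0 1; 0 0 0 0 0 0 1; 0 0 0 0 0 0 1; 0 0 0 0 0 0 1; 0 0 0 0 0 0 1; 0 0 0 0 0 0 1; 0 0 0 0 0 0 1",
  newtons=80,
)

```text
time: 4.2
position: [0.5521, -0.2664, 0.0306]
tool_rot: [0.999, -0.037, 0.0, 0.0]
wrist_force: [0.7, -1.1, 2.6]
opening: 0.017
```

Emit:
send_rows(
  moves="0 0 -0.5 0 0 0 1; 0 0 -1 0 0 0 1; 0 0 -1 0 0 0 1; 0 0 -1 0 0 0 1; 0 0 -1 0 0 0 1; 0 0 -1 0 0 0 1; 0 0 -0.5 0 0 0 1; 0 0 0 0 0 0 1; 0 0 0 0 0 0 1; 0 0 0 0 0 0 1",
)

```text
time: 5.2
position: [0.5514, -0.2659, 0.0898]
tool_rot: [0.999, -0.037, -0.001, -0.0]
wrist_force: [-0.3, -0.7, -3.1]
opening: 0.017
```

```bash
python3 go.py; python3 - <<'E'
from h import *
im=bot.camera("side")[:,:,::-1].copy();cv2.imwrite("pics/side2.png",im)
t=bot.camera("top")[:,:,::-1].copy();cv2.imwrite("pics/top2.png",t)
for z in(.062,.064,.066): R(f"sq side {z}",edgefit("side",im,SQ,z,[.5375,-.256,-.073]))
f=lambda i:cv2.convertScaleAbs(cv2.resize(i,(399,399),interpolation=cv2.INTER_CUBIC),alpha=1.5)
cv2.imwrite("pics/c3.png",np.hstack([f(t[130:263,320:453]),f(im[110:260,210:360])]))
E
```

```text
t 5.2 pos [ 551.4 -265.9   89.8] yaw -4.2 tilt [-0.0011  0.0004] F [-0.3 -0.7 -3.1] M [-0.05  0.04 -0.02] open 17.0 q7 -1.31
sq side 0.062 [ 534.3 -253.8] yaw -5.71 res [0.33 0.27 0.17]
sq side 0.064 [ 533.8 -251.4] yaw -5.56 res [0.32 0.28 0.16]
sq side 0.066 [ 532.9 -248.9] yaw -5.6 res [0.31 0.26 0.15]
```

View pics/c3.png

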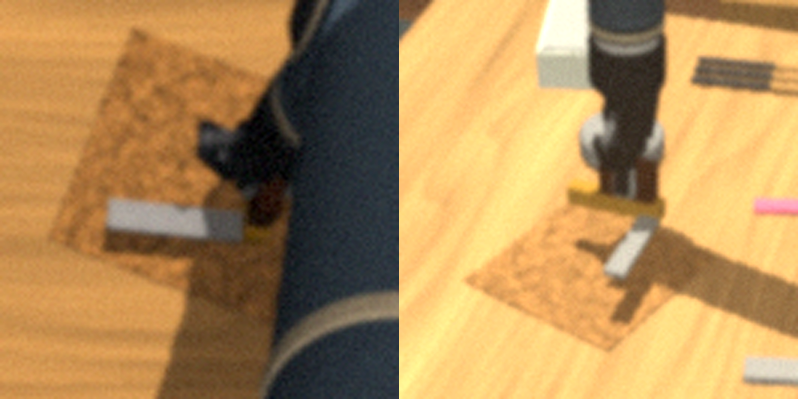

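The square hangs level in the jaws. Next is lifting, turning and carrying it to a staging point outside the corner.

Emit:
send_rows(
  moves="0 0 -2 0 0 0 1; 0 0 -2 0 0 0 1; 0 0 -2 0 0 7.25 1; 0 0 0 0 0 7.25 1; -1.87 -3.15 0 0 0 0 1; -1.87 -3.15 0 0 0 0 1; -1.87 -3.15 0 0 0 0 1; -1.87 -3.15 0 0 0 0 1; -1.87 -3.15 0 0 0 0 1; -1.87 -3.15 0 0 0 0 1",
)

```text
time: 6.3
position: [0.5056, -0.0497, 0.1502]
tool_rot: [0.987, -0.163, -0.0, 0.0]
wrist_force: [0.5, 0.8, -2.8]
opening: 0.0169
```

Emit:
send_rows(
  moves="-1.87 -3.15 0 0 0 0 1; -1.87 -3.15 0 0 0 0 1; -1.87 -3.15 0 0 0 0 1; -1.87 -3.15 0 0 0 0 1; -1.87 -3.15 0 0 0 0 1; -1.87 -3.15 0 0 0 0 1; 0 0 0 0 0 0 1; 0 0 0 0 0 0 1; 0 0 0 0 0 0 1; 0 0 0 0 0 0 1",
)

```text
time: 7.3
position: [0.4608, 0.1625, 0.1502]
tool_rot: [0.987, -0.164, -0.0, 0.0]
wrist_force: [0.3, -0.7, -3.7]
opening: 0.0171
```

```bash
python3 go.py 460 164 80 -18.7
```

```text
t 7.3 pos [460.8 162.5 150.2] yaw -18.84 tilt [-0.0002 -0.0007] F [ 0.3 -0.7 -3.7] M [-0.07  0.03  0.02] open 17.1 q7 -2.4
shift cm now-axes [-0.12 -0.12  7.02]
shift cm target-axes [-0.12 -0.11  7.02] rotvec [ 0.04 -0.   -0.14]
```

Emit:
send_rows(
  moves="0 0 2 0 0 0 1; 0 0 2 0 0 0 1; 0 0 2 0 0 0 1; 0 0 2 0 0 0 1; 0 0 1 0 0 0 1; 0 0 0.5 0 0 0 1; 0 0 0.5 0 0 0 1; 0 0 0 0 0 0 1; 0 0 0 0 0 0 1; 0 0 0 0 0 0 1",
)

```text
time: 8.3
position: [0.461, 0.1641, 0.0509]
tool_rot: [0.987, -0.162, 0.001, -0.0]
wrist_force: [-0.4, 0.9, -3.7]
opening: 0.0172
```

```bash
python3 go.py; python3 - <<'E'
from h import *
im=bot.camera("side")[:,:,::-1].copy();cv2.imwrite("pics/side3.png",im)
t=bot.camera("top")[:,:,::-1].copy();cv2.imwrite("pics/top3.png",t)
f=lambda i:cv2.convertScaleAbs(cv2.resize(i,(399,399),interpolation=cv2.INTER_CUBIC),alpha=1.5)
cv2.imwrite("pics/c4.png",np.hstack([f(t[140:260,140:260]),f(im[250:390,180:320])]))
E
```

```text
t 8.3 pos [461.  164.1  50.9] yaw -18.7 tilt [0.0014 0.0005] F [-0.4  0.9 -3.7] M [-0.05  0.05  0.03] open 17.2 q7 -2.45
```

View pics/c4.png

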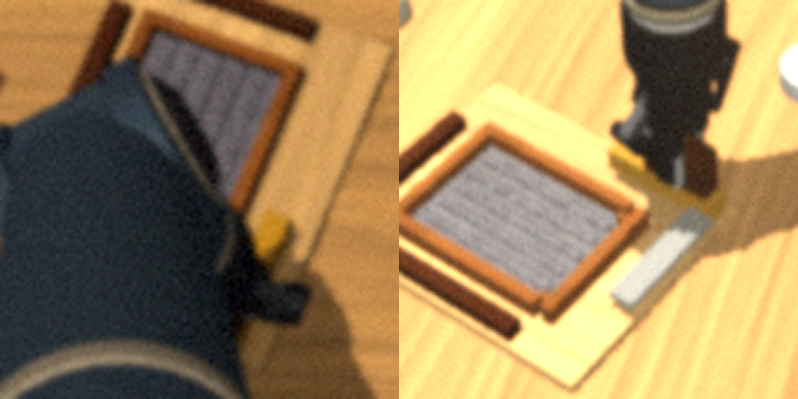

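The side view shows the square low beside the corner: the stock is parallel to the front side with a gap, and the blade is outside the open panel. I'll lower it and approach along +y.

Emit:
send_rows(
  moves="0 0 0.5 0 0 0 1; 0 0 0.3 0 0 0 1; 0 0 0.15 0 0 0 1; 0 -0.2 0 0 0 0 1; 0 -0.2 0 0 0 0 1; 0 -0.1 0 0 0 0 1; 0 -0.1 0 0 0 0 1; 0 -0.1 0 0 0 0 1; 0 -0.1 0 0 0 0 1; 0 0 0 0 0 0 1",
)

```text
time: 9.4
position: [0.4632, 0.1717, 0.0409]
tool_rot: [0.987, -0.162, 0.0, -0.0]
wrist_force: [-0.8, -0.2, -4.2]
opening: 0.0174
```

```bash
cat > f.py <<'E'
import numpy as np
from station import bot
from scipy.spatial.transform import Rotation as Ro
o=bot.get_obs();m=Ro.from_quat(o["tool_rot"]).as_matrix();a=np.radians(-18.7);ex=np.array([np.cos(a),np.sin(a)]);ey=np.array([-ex[1],ex[0]])
p=o["position"][:2]*1000-[482,182];k=p-15*ex+9*ey;F=o["wrist_force"]
print("t %.2f knee local x %.1f y %.1f z %.1f yaw %.2f | F ex %.1f ey %.1f z %.1f | Mz %.2f"%(o["time"],k@ex,k@ey,o["position"][2]*1000,np.degrees(np.arctan2(m[1,0],m[0,0])),F[:2]@ex,F[:2]@ey,F[2],o["torque"][2]),np.round(m[:2,2],3))
E
python3 f.py
```

```text
t 9.40 knee local x -29.5 y -6.8 z 40.9 yaw -18.69 | F ex -0.7 ey -0.5 z -4.2 | Mz -0.05 [0. 0.]
```

Emit:
send_rows(
  moves="0 -0.05 0 0 0 0 1; 0 -0.05 0 0 0 0 1; 0 -0.05 0 0 0 0 1; 0 -0.05 0 0 0 0 1; 0 -0.05 0 0 0 0 1; 0 -0.05 0 0 0 0 1; 0 -0.05 0 0 0 0 1; 0 0 0 0 0 0 1; 0 0 0 0 0 0 1; 0 0 0 0 0 0 1",
)

```text
time: 10.4
position: [0.4642, 0.1748, 0.0408]
tool_rot: [0.987, -0.162, 0.0, 0.0]
wrist_force: [-0.1, 0.0, -3.1]
opening: 0.017
```

```bash
python3 f.py
```

```text
t 10.40 knee local x -29.5 y -3.5 z 40.8 yaw -18.70 | F ex -0.1 ey 0.0 z -3.1 | Mz -0.01 [ 0. -0.]
```

Emit:
send_rows(
  moves="0 -0.05 0 0 0 0 1; 0 -0.05 0 0 0 0 1; 0 -0.05 0 0 0 0 1; 0 -0.05 0 0 0 0 1; 0 0 0 0 0 0 1; 0 0 0 0 0 0 1; 0 0 0 0 0 0 1; 0 0 0 0 0 0 1; 0 0 0 0 0 0 1; 0 0 0 0 0 0 1",
)

```text
time: 11.4
position: [0.4648, 0.1767, 0.0408]
tool_rot: [0.987, -0.162, 0.0, 0.0]
wrist_force: [-0.6, -0.1, -3.2]
opening: 0.0168
```

```bash
python3 f.py
```

```text
t 11.40 knee local x -29.6 y -1.5 z 40.8 yaw -18.70 | F ex -0.5 ey -0.3 z -3.2 | Mz 0.01 [ 0. -0.]
```

Emit:
send_rows(
  moves="0 -0.05 0 0 0 0 1; 0 -0.05 0 0 0 0 1; 0 -0.05 0 0 0 0 1; 0 -0.05 0 0 0 0 1; 0 0 0 0 0 0 1; 0 0 0 0 0 0 1; 0 0 0 0 0 0 1; 0 0 0 0 0 0 1; 0 0 0 0 0 0 1; 0 0 0 0 0 0 1",
)

```text
time: 12.4
position: [0.4655, 0.1786, 0.0408]
tool_rot: [0.987, -0.162, 0.0, 0.0]
wrist_force: [-0.7, -0.4, -3.7]
opening: 0.0172
```

```bash
python3 f.py
```

```text
t 12.40 knee local x -29.5 y 0.5 z 40.8 yaw -18.70 | F ex -0.5 ey -0.6 z -3.7 | Mz 0.01 [ 0. -0.]
```

Emit:
send_rows(
  moves="0 -0.05 0 0 0 0 1; 0 -0.05 0 0 0 0 1; 0 -0.05 0 0 0 0 1; 0 -0.05 0 0 0 0 1; 0 0 0 0 0 0 1; 0 0 0 0 0 0 1; 0 0 0 0 0 0 1; 0 0 0 0 0 0 1; 0 0 0 0 0 0 1; 0 0 0 0 0 0 1",
)

```text
time: 13.4
position: [0.4662, 0.1805, 0.0408]
tool_rot: [0.987, -0.162, 0.0, 0.0]
wrist_force: [0.1, 0.1, -3.4]
opening: 0.0171
```

```bash
python3 f.py
```

```text
t 13.40 knee local x -29.5 y 2.5 z 40.8 yaw -18.70 | F ex 0.1 ey 0.1 z -3.4 | Mz -0.01 [ 0. -0.]
```

Emit:
send_rows(
  moves="0 -0.05 0 0 0 0 1; 0 -0.05 0 0 0 0 1; 0 -0.05 0 0 0 0 1; 0 -0.05 0 0 0 0 1; 0 0 0 0 0 0 1; 0 0 0 0 0 0 1; 0 0 0 0 0 0 1; 0 0 0 0 0 0 1; 0 0 0 0 0 0 1; 0 0 0 0 0 0 1",
)

```text
time: 14.4
position: [0.4668, 0.1823, 0.0408]
tool_rot: [0.987, -0.162, 0.0, 0.0]
wrist_force: [0.6, 0.3, -3.3]
opening: 0.0172
```

```bash
python3 f.py;  python3 - <<'E'
from h import *
im=bot.camera("side")[:,:,::-1].copy();cv2.imwrite("pics/side4.png",im)
cv2.imwrite("pics/c5.png",cv2.convertScaleAbs(cv2.resize(im[280:370,210:330],(800,600),interpolation=cv2.INTER_CUBIC),alpha=1.5))
E
```

```text
t 14.40 knee local x -29.5 y 4.5 z 40.8 yaw -18.70 | F ex 0.5 ey 0.5 z -3.3 | Mz 0.00 [ 0. -0.]
```

View pics/c5.png

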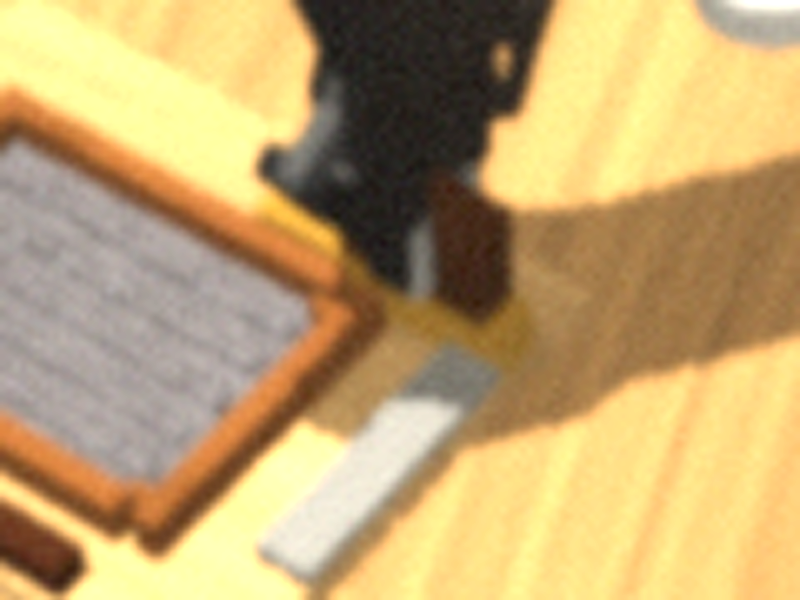

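The stock lies very close to the front side but isn't touching yet. I'll keep feeling for contact.

Emit:
send_rows(
  moves="0 -0.05 0 0 0 0 1; 0 -0.05 0 0 0 0 1; 0 -0.05 0 0 0 0 1; 0 -0.05 0 0 0 0 1; 0 0 0 0 0 0 1; 0 0 0 0 0 0 1; 0 0 0 0 0 0 1; 0 0 0 0 0 0 1; 0 0 0 0 0 0 1; 0 0 0 0 0 0 1",
)

```text
time: 15.45
position: [0.4669, 0.183, 0.0406]
tool_rot: [0.987, -0.163, -0.001, 0.001]
wrist_force: [-1.3, -5.7, -0.1]
opening: 0.0169
```

```bash
python3 f.py
```

```text
t 15.45 knee local x -29.6 y 5.1 z 40.6 yaw -18.76 | F ex 0.6 ey -5.8 z -0.1 | Mz -0.14 [-0.001 -0.002]
```

Contact with the front side, about 6 N at local y ≈ 5.1. I'll back off slightly and advance along +x towards the panel.

Emit:
send_rows(
  moves="0 0.15 0 0 0 0 1; 0.2 0 0 0 0 0 1; 0.2 0 0 0 0 0 1; 0.2 0 0 0 0 0 1; 0.2 0 0 0 0 0 1; 0.1 0 0 0 0 0 1; 0.1 0 0 0 0 0 1; 0.1 0 0 0 0 0 1; 0 0 0 0 0 0 1; 0 0 0 0 0 0 1",
)

```text
time: 16.45
position: [0.4775, 0.1792, 0.0408]
tool_rot: [0.987, -0.163, 0.0, 0.0]
wrist_force: [-0.8, -2.6, -2.7]
opening: 0.0169
```

```bash
python3 f.py
```

```text
t 16.45 knee local x -18.3 y 4.9 z 40.8 yaw -18.71 | F ex 0.1 ey -2.7 z -2.7 | Mz -0.05 [ 0. -0.]
```

Emit:
send_rows(
  moves="0.1 0.05 0 0 0 0 1; 0.1 0 0 0 0 0 1; 0.1 0 0 0 0 0 1; 0.1 0 0 0 0 0 1; 0.1 0 0 0 0 0 1; 0.05 0 0 0 0 0 1; 0.05 0 0 0 0 0 1; 0 0 0 0 0 0 1; 0 0 0 0 0 0 1; 0 0 0 0 0 0 1",
)

```text
time: 17.45
position: [0.4833, 0.1772, 0.041]
tool_rot: [0.987, -0.162, 0.0, -0.0]
wrist_force: [-0.1, -0.0, -3.6]
opening: 0.0171
```

```bash
python3 f.py
```

```text
t 17.45 knee local x -12.3 y 4.9 z 41.0 yaw -18.70 | F ex -0.1 ey -0.0 z -3.6 | Mz 0.01 [0.001 0.   ]
```

Emit:
send_rows(
  moves="0.1 0 0 0 0 0 1; 0.1 0 0 0 0 0 1; 0.1 0 0 0 0 0 1; 0.1 0 0 0 0 0 1; 0.05 0 0 0 0 0 1; 0.05 0 0 0 0 0 1; 0 0 0 0 0 0 1; 0 0 0 0 0 0 1; 0 0 0 0 0 0 1; 0 0 0 0 0 0 1",
)

```text
time: 18.45
position: [0.4876, 0.1754, 0.0408]
tool_rot: [0.987, -0.162, 0.0, 0.0]
wrist_force: [0.2, 0.2, -3.1]
opening: 0.0171
```

```bash
python3 f.py
```

```text
t 18.45 knee local x -7.6 y 4.5 z 40.8 yaw -18.70 | F ex 0.1 ey 0.3 z -3.1 | Mz 0.03 [ 0. -0.]
```

Emit:
send_rows(
  moves="0.1 0 0 0 0 0 1; 0.1 0 0 0 0 0 1; 0.1 0 0 0 0 0 1; 0.1 0 0 0 0 0 1; 0 0 0 0 0 0 1; 0 0 0 0 0 0 1; 0 0 0 0 0 0 1; 0 0 0 0 0 0 1; 0 0 0 0 0 0 1; 0 0 0 0 0 0 1",
)

```text
time: 19.45
position: [0.4894, 0.1747, 0.0405]
tool_rot: [0.987, -0.162, -0.002, 0.0]
wrist_force: [-4.7, 2.3, -1.2]
opening: 0.0171
```

```bash
python3 f.py
```

```text
t 19.45 knee local x -5.7 y 4.5 z 40.5 yaw -18.63 | F ex -5.2 ey 0.7 z -1.2 | Mz 0.11 [-0.004 -0.   ]
```

Emit:
send_rows(
  moves="0.1 0 0 0 0 0 1; 0.1 0 0 0 0 0 1; 0.1 0 0 0 0 0 1; 0 0 0 0 0 0 1; 0 0 0 0 0 0 1; 0 0 0 0 0 0 1; 0 0 0 0 0 0 1; 0 0 0 0 0 0 1; 0 0 0 0 0 0 1; 0 0 0 0 0 0 1",
)

```text
time: 20.45
position: [0.492, 0.1738, 0.0404]
tool_rot: [0.987, -0.162, -0.002, 0.0]
wrist_force: [-4.9, 2.0, -0.6]
opening: 0.0174
```

```bash
python3 f.py
```

```text
t 20.45 knee local x -2.9 y 4.5 z 40.4 yaw -18.62 | F ex -5.3 ey 0.4 z -0.6 | Mz 0.06 [-0.004 -0.   ]
```

Emit:
send_rows(
  moves="0.1 0 0 0 0 0 1; 0.1 0 0 0 0 0 1; 0.1 0 0 0 0 0 1; 0.1 0 0 0 0 0 1; 0 0 0 0 0 0 1; 0 0 0 0 0 0 1; 0 0 0 0 0 0 1; 0 0 0 0 0 0 1; 0 0 0 0 0 0 1; 0 0 0 0 0 0 1",
)

```text
time: 21.45
position: [0.4947, 0.1729, 0.0402]
tool_rot: [0.987, -0.161, -0.003, 0.001]
wrist_force: [-6.4, 3.1, -0.5]
opening: 0.0169
```

```bash
python3 f.py
```

```text
t 21.45 knee local x -0.0 y 4.5 z 40.2 yaw -18.59 | F ex -7.0 ey 0.9 z -0.5 | Mz 0.17 [-0.006 -0.   ]
```

Emit:
send_rows(
  moves="0.1 0 0 0 0 0 1; 0.1 0 0 0 0 0 1; 0 0 0 0 0 0 1; 0 0 0 0 0 0 1; 0 0 0 0 0 0 1; 0 0 0 0 0 0 1; 0 0 0 0 0 0 1; 0 0 0 0 0 0 1; 0 0 0 0 0 0 1; 0 0 0 0 0 0 1",
)

```text
time: 22.45
position: [0.4949, 0.1729, 0.0399]
tool_rot: [0.987, -0.161, -0.004, 0.001]
wrist_force: [-10.2, 4.6, 1.2]
opening: 0.0172
```

```bash
python3 f.py
```

```text
t 22.45 knee local x 0.2 y 4.5 z 39.9 yaw -18.53 | F ex -11.2 ey 1.0 z 1.2 | Mz 0.18 [-0.009 -0.   ]
```

The panel is home: the force rose to 11 N with no further travel. Now I'll press the stock along +y.

Emit:
send_rows(
  moves="0 -0.05 0 0 0 0 1; 0 -0.05 0 0 0 0 1; 0 -0.05 0 0 0 0 1; 0 -0.05 0 0 0 0 1; 0 -0.05 0 0 0 0 1; 0 0 0 0 0 0 1; 0 0 0 0 0 0 1; 0 0 0 0 0 0 1; 0 0 0 0 0 0 1; 0 0 0 0 0 0 1",
)

```text
time: 23.45
position: [0.4949, 0.1731, 0.0395]
tool_rot: [0.987, -0.161, -0.005, 0.003]
wrist_force: [-10.1, 0.7, 1.5]
opening: 0.0172
```

```bash
python3 f.py
```

```text
t 23.45 knee local x 0.1 y 4.8 z 39.5 yaw -18.59 | F ex -9.8 ey -2.6 z 1.5 | Mz 0.14 [-0.011 -0.003]
```

Emit:
send_rows(
  moves="0 -0.05 0 0 0 0 1; 0 -0.05 0 0 0 0 1; 0 -0.05 0 0 0 0 1; 0 -0.05 0 0 0 0 1; 0 0 0 0 0 0 1; 0 0 0 0 0 0 1; 0 0 0 0 0 0 1; 0 0 0 0 0 0 1; 0 0 0 0 0 0 1; 0 0 0 0 0 0 1",
)

```text
time: 24.45
position: [0.4949, 0.1733, 0.0394]
tool_rot: [0.987, -0.162, -0.006, 0.004]
wrist_force: [-13.3, -2.7, 5.2]
opening: 0.017
```

```bash
python3 f.py
```

```text
t 24.45 knee local x 0.0 y 4.9 z 39.4 yaw -18.65 | F ex -11.8 ey -6.8 z 5.2 | Mz 0.13 [-0.013 -0.006]
```

Emit:
send_rows(
  moves="0 -0.05 0 0 0 0 1; 0 -0.05 0 0 0 0 1; 0 0 0 0 0 0 1; 0 0 0 0 0 0 1; 0 0 0 0 0 0 1; 0 0 0 0 0 0 1; 0 0 0 0 0 0 1; 0 0 0 0 0 0 1; 0 0 0 0 0 0 1; 0 0 0 0 0 0 1",
)

```text
time: 25.45
position: [0.4949, 0.1733, 0.0394]
tool_rot: [0.987, -0.162, -0.006, 0.005]
wrist_force: [-12.9, -4.2, 6.5]
opening: 0.0169
```

Emit:
send_rows(
  moves="0 0 0 0 0 0 1; 0 0 0 0 0 0 1; 0 0 0 0 0 0 1; 0 0 0 0 0 0 1; 0 0 0 0 0 0 1; 0 0 0 0 0 0 1; 0 0 0 0 0 0 1; 0 0 0 0 0 0 1; 0 0 0 0 0 0 1; 0 0 0 0 0 0 1",
)

```text
time: 26.45
position: [0.4949, 0.1734, 0.0395]
tool_rot: [0.987, -0.162, -0.006, 0.005]
wrist_force: [-13.7, -3.8, 5.8]
opening: 0.017
```

```bash
python3 f.py;  python3 - <<'E'
from h import *
im=bot.camera("side")[:,:,::-1].copy();cv2.imwrite("pics/side5.png",im)
cv2.imwrite("pics/c6.png",cv2.convertScaleAbs(cv2.resize(im[280:370,210:330],(800,600),interpolation=cv2.INTER_CUBIC),alpha=1.5))
E
```

```text
t 26.45 knee local x -0.0 y 4.9 z 39.5 yaw -18.67 | F ex -11.8 ey -8.0 z 5.8 | Mz 0.15 [-0.014 -0.007]
```

View pics/c6.png

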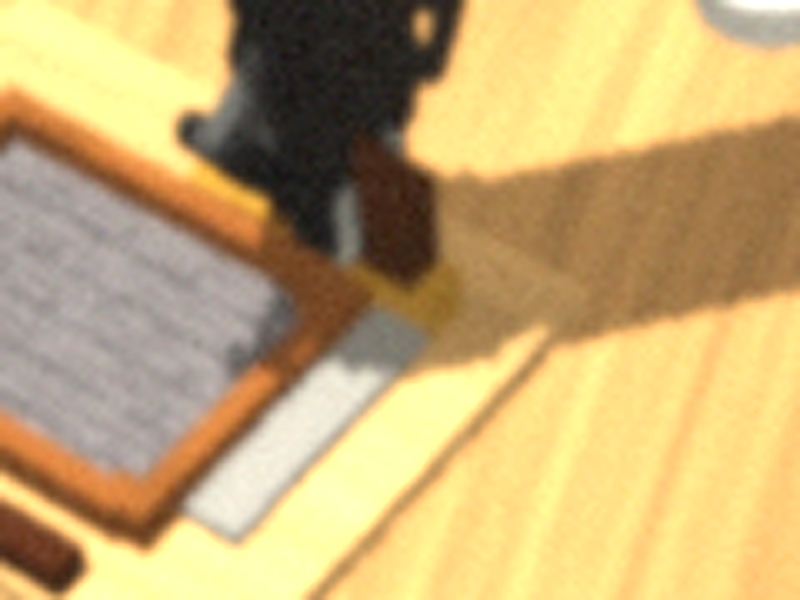

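The gap is closed: panel home, blade along it, stock flush on the front side. I'll press a little more and hold on, then back away diagonally and lift.

Emit:
send_rows(
  moves="0 -0.05 0 0 0 0 1; 0 -0.05 0 0 0 0 1; 0 0 0 0 0 0 1; 0 0 0 0 0 0 1; 0 0 0 0 0 0 1; 0 0 0 0 0 0 1; 0 0 0 0 0 0 1; 0 0 0 0 0 0 1; 0 0 0 0 0 0 1; 0 0 0 0 0 0 1",
)

```text
time: 27.5
position: [0.4949, 0.1734, 0.0395]
tool_rot: [0.987, -0.162, -0.007, 0.005]
wrist_force: [-14.0, -5.5, 7.8]
opening: 0.0172
```

Emit:
send_rows(
  moves="0 0 0 0 0 0 1; 0 0 0 0 0 0 1; 0 0 0 0 0 0 1; 0 0 0 0 0 0 1; 0 0 0 0 0 0 1; 0 0 0 0 0 0 1; 0 0 0 0 0 0 1; 0 0 0 0 0 0 1; 0 0 0 0 0 0 1; 0 0 0 0 0 0 1",
)

```text
time: 28.5
position: [0.4949, 0.1733, 0.0395]
tool_rot: [0.987, -0.162, -0.007, 0.005]
wrist_force: [-14.7, -5.6, 8.6]
opening: 0.0175
```

Emit:
send_rows(
  moves="-0.1 0.1 0 0 0 0 1; -0.1 0.1 0 0 0 0 1; -0.1 0.2 0 0 0 0 1; -0.2 0.2 0 0 0 0 1; -0.3 0.3 0 0 0 0 1; -0.4 0.4 0 0 0 0 1; -0.4 0.4 0 0 0 0 1; -0.4 0.4 0 0 0 0 1; 0 0 0 0 0 0 1; 0 0 0 0 0 0 1",
)

```text
time: 29.5
position: [0.4766, 0.1639, 0.041]
tool_rot: [0.987, -0.163, 0.0, -0.0]
wrist_force: [0.1, 0.6, -3.3]
opening: 0.0173
```

```bash
python3 f.py
```

```text
t 29.50 knee local x -14.3 y -9.9 z 41.0 yaw -18.70 | F ex -0.1 ey 0.6 z -3.3 | Mz -0.02 [0.001 0.   ]
```

Emit:
send_rows(
  moves="0 0 -1 0 0 0 1; 0 0 -2.5 0 0 0 1; 0 0 -2.5 0 0 0 1; 0 0 -2.5 0 0 0 1; 0 0 -2.5 0 0 0 1; 1.82 3.23 0 0 0 0 1; 1.82 3.23 0 0 0 0 1; 1.82 3.23 0 0 0 0 1; 1.82 3.23 0 0 0 0 1; 1.82 3.23 0 0 0 0 1",
)

```text
time: 30.5
position: [0.5112, -0.0197, 0.1517]
tool_rot: [0.987, -0.162, 0.001, -0.0]
wrist_force: [0.8, -0.6, -3.5]
opening: 0.0173
```

Emit:
send_rows(
  moves="1.82 3.23 0 0 0 0 1; 1.82 3.23 0 0 0 0 1; 1.82 3.23 0 0 0 0 1; 1.82 3.23 0 0 0 0 1; 1.82 3.23 0 0 0 0 1; 1.82 3.23 0 0 0 0 1; 1.82 3.23 0 0 0 0 1; 0 0 0 0 0 0 1; 0 0 0 0 0 0 1; 0 0 0 0 0 0 1",
)

```text
time: 31.5
position: [0.5591, -0.2718, 0.151]
tool_rot: [0.987, -0.162, -0.0, -0.001]
wrist_force: [0.4, -0.0, -3.5]
opening: 0.0171
```

```bash
python3 go.py 559.4 -273.5 31 -18.7;  python3 - <<'E'
from h import *
ims={n:bot.camera(n)[:,:,::-1].copy() for n in("top","side")}
t,im=ims["top"],ims["side"]
for n in ims: cv2.imwrite(f"pics/{n}6.png",ims[n])
f=lambda i:cv2.convertScaleAbs(cv2.resize(i,(399,399),interpolation=cv2.INTER_CUBIC),alpha=1.5)
cv2.imwrite("pics/c7.png",np.hstack([f(t[120:253,130:263]),f(im[110:260,210:360])]))
E
```

```text
t 31.5 pos [ 559.1 -271.8  151. ] yaw -18.6 tilt [0.0001 0.0012] F [ 0.4 -0.  -3.5] M [-0.01  0.02 -0.03] open 17.1 q7 -1.52
shift cm now-axes [ 0.08  0.17 12.  ]
shift cm target-axes [ 0.08  0.16 12.  ] rotvec [-0.07  0.02  0.1 ]
```

View pics/c7.png

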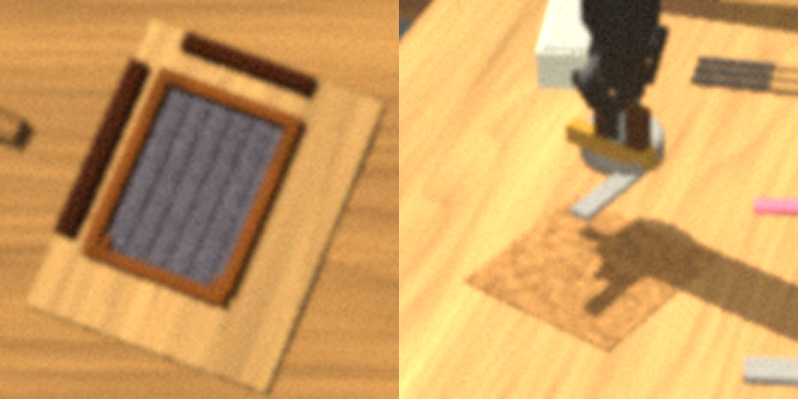

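The panel is fully closed at lower left (85,250)–(225,303), and the square hangs over the pad. I'll lower it.

Emit:
send_rows(
  moves="0 0 2 0 0 0 1; 0 0 2 0 0 0 1; 0 0 2 0 0 0 1; 0 0 2 0 0 0 1; 0 0 2 0 0 0 1; 0 0 1 0 0 0 1; 0 0 0.5 0 0 0 1; 0 0 0.3 0 0 0 1; 0 0 0.1 0 0 0 1; 0 0 0 0 0 0 1",
)

```text
time: 32.6
position: [0.5595, -0.2735, 0.0325]
tool_rot: [0.987, -0.162, 0.001, 0.0]
wrist_force: [0.0, -0.2, -3.7]
opening: 0.0173
```

```bash
python3 go.py 559.4 -273.5 30.6 -18.7
```

```text
t 32.6 pos [ 559.5 -273.5   32.5] yaw -18.7 tilt [ 0.0012 -0.0005] F [ 0.  -0.2 -3.7] M [0.02 0.06 0.01] open 17.3 q7 -1.53
shift cm now-axes [-0.01  0.    0.19]
shift cm target-axes [-0.    0.    0.19] rotvec [ 0.01 -0.08  0.  ]
```

Emit:
send_rows(
  moves="0 0 0.05 0 0 0 1; 0 0 0.05 0 0 0 1; 0 0 0.05 0 0 0 1; 0 0 0.05 0 0 0 1; 0 0 0 0 0 0 1; 0 0 0 0 0 0 1; 0 0 0 0 0 0 1; 0 0 0 0 0 0 1; 0 0 0 0 0 0 1; 0 0 0 0 0 0 1",
)

```text
time: 33.6
position: [0.5591, -0.2734, 0.0306]
tool_rot: [0.987, -0.162, 0.0, 0.0]
wrist_force: [-3.1, 0.9, 6.2]
opening: 0.017
```

Touchdown. Open gently (partly first), then rise.

Emit:
send_rows(
  moves="0 0 0 0 0 0 0.4; 0 0 0 0 0 0 0.2; 0 0 0 0 0 0 0; 0 0 0 0 0 0 -0.5; 0 0 0 0 0 0 -1; 0 0 0 0 0 0 -1; 0 0 0 0 0 0 -1; 0 0 0 0 0 0 -1; 0 0 0 0 0 0 -1; 0 0 0 0 0 0 -1",
)

```text
time: 34.6
position: [0.559, -0.2733, 0.0299]
tool_rot: [0.987, -0.162, 0.0, 0.0]
wrist_force: [-0.3, -0.1, -0.1]
opening: 0.0852
```

Emit:
send_rows(
  moves="0 0 -1 0 0 0 -1; 0 0 -2 0 0 0 -1; 0 0 -2 0 0 0 -1; 0 0 -3 0 0 0 -1; 0 0 -4 0 0 0 -1; 0 0 -4 0 0 0 -1; 0 0 -4 0 0 0 -1; 0 0 0 0 0 0 -1; 0 0 0 0 0 0 -1; 0 0 0 0 0 0 -1",
)

```text
time: 35.6
position: [0.5581, -0.2729, 0.2289]
tool_rot: [0.987, -0.162, -0.001, -0.0]
wrist_force: [-1.4, 0.7, -0.5]
opening: 0.085
```

```bash
python3 go.py; python3 - <<'E'
from h import *
ims={n:bot.camera(n)[:,:,::-1].copy() for n in("top","side")}
t,im=ims["top"],ims["side"]
for n in ims: cv2.imwrite(f"pics/{n}7.png",ims[n])
r=edgefit("side",im,SQ,.004,[.5535,-.26,-.326]);R("sq",r)
mid=place(r[0],(.025,.035,0),.004)[0];print("mid",mid,"off pad mm",(mid[:2]-[.583,-.233])*1000)
f=lambda i:cv2.convertScaleAbs(cv2.resize(i,(399,399),interpolation=cv2.INTER_CUBIC),alpha=1.5)
cv2.imwrite("pics/c8.png",np.hstack([f(t[120:253,130:263]),f(im[110:260,210:360])]))
E
```

```text
t 35.6 pos [ 558.1 -272.9  228.9] yaw -18.7 tilt [-0.0018  0.0008] F [-1.4  0.7 -0.5] M [0.05 0.01 0.01] open 85.0 q7 -1.52
sq [ 536.6 -255. ] yaw -26.95 res [0.64 0.24 0.88]
mid [ 0.57476516 -0.23514566  0.004     ] off pad mm [-8.23484023 -2.14566213]
```

View pics/c8.png

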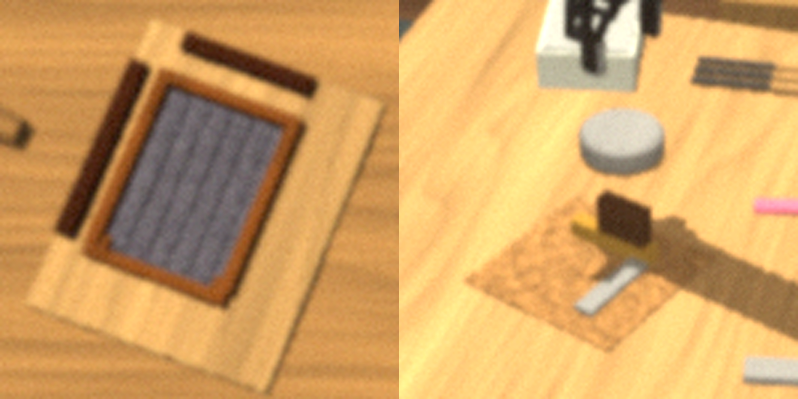

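The square lies flat near the middle of the pad, released, and the corner is still closed. Handing in.

```bash
python3 -c "
from station import bot
print(bot.hand_in())"
```

```text
the job is handed in; nothing more can be done
None
```

I closed the corner with the square, laid the square back on the cork pad, let go, and handed the job in at about 36 s. The hand-in gave no verdict.

- **Pressing:** I felt for the front side first, then pushed the panel in until the force rose with no further travel. I held both legs pressed for about 4 s. The wrist readings during the hold were about 10–12 N against the panel and 7–10 N against the front side, with yaw about −18.7° against a measured board yaw of about −18.7°. These are wrist forces, so friction makes the true contact forces slightly different.
- **Final check:** the corner is closed in the last picture. The square lies flat on the pad with its mid point about 9 mm from the pad's middle. The gripper is open and about 0.2 m clear, and I saw no other object disturbed.

Three checks disagreed or fell short:
- **Tray position:** the camera estimate of the tray corner was about 5 mm off along y from where I felt the front side.
- **Square's final yaw:** the last camera fit of the square was poor, because a shadow lay over the blade. It gave a yaw of −27° against an expected −19°. Either value leaves the mid point well within the 45 mm allowed.
- **Pad middle:** the two cameras disagreed by about 7 mm on the pad's middle in y.

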